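# Find the hidden catch of the cable duct and pop its lid

### The arm

A 7-joint arm with a two-finger parallel gripper is mounted at the origin on the work surface. World frame = base frame: x ahead of the robot, y to its left, z up, the work surface at z = 0. Lengths are in m, angles in degrees, forces in N, time in s.
With the tool pointing down it reaches from about 0.425 to 0.875 m from the base axis. Payload 4.7 kg.
Tool frame: the origin (TCP) lies on the mounting face of the last link; the fingertips stand 182 mm ahead of it and the grasp point (between the pads) lies 164 mm ahead of it; z points along the fingers, y is the line along which they close (so a half turn about z gives the same grasp; the last joint's range is limited). The gripper opens to 87 mm and grips with 3 to 60 N. Pads are 19 mm wide; open, the fingers measure 117 mm over their backs; the gripper's body (75 mm by 190 mm) begins 51 mm behind the grasp point.
Start: joints at [72.542, 18.392, -4.016, 83.108, 1.295, 78.541, -3.26], TCP at [0.204, -0.617, 0.405] pointing down, gripper open.
Joint ranges: [-163.93, 163.93], [-17.29, 119.83], [-79.2, 71.16], [3.27, 140.29], [-89.18, 269.18], [5.43, 117.66], [-154.24, 154.24]. Speed limits (degrees/s): [147.25, 147.25, 180, 180, 180, 180, 180].

### API

Orientations are given as [roll, pitch, yaw] about the fixed x, y, z axes, in that order (R = Rz(yaw) Ry(pitch) Rx(roll)).
In Python, from cell import env gives the robot as it stands.
- The arm moves only by the tool servo_tool, never from a script. Its argument "plan" is a list of rows, each an object with "xyz": the shift along the tool's x, y, z in cm, a list of three; "twist": the turn, a rotation vector about the tool's x, y, z in degrees, a list of three; "jaw": the closure, from 0 (fully open) to 1 (shut). In form: [{"xyz": [x, y, z], "twist": [wx, wy, wz], "jaw": jaw}, ...]. A call has 1 to 10 rows; each row is the pose to reach, as a shift and turn from the pose commanded when the call began, along the tool's axes at that moment; what a row does not reach only later rows make up. A row lasts 1/12 s, in which the tool goes at most 41.7 mm and 7.16 degrees, less where a joint would pass 70% of its speed; a pose out of reach is approached as far as the arm can. A call with a gripper value outside its range is refused whole. The fingers move at their own pace and stop on an object; "newtons" is the grip in N (left out, the last holds). Time passes only in rows, so rows that repeat a pose let the fingers close. It gives the time, the measured TCP pose, the force, the opening and the grip force at its end, in the units of the state.
- env.get_obs(): the state, without advancing time (a new reading comes with each control period).
- env.read_camera(name): name is "scene" or "side" or "wrist"; returns a dict with "img" (420x560x3 uint8, red, green, blue), "camera_matrix" (3x3 intrinsics, pixels), "R" (3x3) and "t" (3): a world point X has camera coordinates R X + t. Camera axes: x right, y down, z forward; pixel columns grow to the right and rows downward; lengths in m; the calibration is good to about 2 mm. A picture is of the moment at which its call begins. There is no depth.
- env.sign_off(): hands the job in; it is judged then, once.
The state is a dict: "time_s": time; "qpos": joint angles; "joint_velocities": joint speeds; "effort": joint torques, N m; "tool_pos": TCP position; "tool_rot": TCP orientation; "force": force on the tool from outside, world axes, zero at the start; "wrist_torque": the same for the moment, N m; "grip_width": finger opening in m; "grasp_force": force on a finger pad.
Only numpy, scipy, OpenCV 4.12 (cv2) and the standard library are available. Lean on these libraries where they do the work, as an engineer would, in place of code of your own. Each camera call takes 0.05 s, during which the arm holds its last target. There are 200 camera calls.

### The job

The cable duct on the radio desk is latched shut. With a light fingertip, start on top of its front edge at the left-hand end and feel along the edge to the right until you find the notch that hides the catch, then press the catch down inside the notch so that the lid springs up. Draw the hand back and leave the lid standing fully open, with nothing grasped and everything else on the desk left where it is.

Things in the scene. Friction and masses are not known exactly. Their poses are not given: they have to be found in the camera images.
- duct: Fixed aluminium desk cable duct, 500 mm long (its y axis, +y = left-hand end seen from the robot), 160 mm deep (x), 75 mm high. Origin: centre of its underside; the -x side is the front, facing the robot. Grey sheet lid over local x -48 to +70, y within 179 mm of the middle, its top 0.5 mm below the front edge; at each end of it a grey end block 70 mm long. Rigid.
- edge_mid (a point): Middle of the front edge, on top (duct local x -65, y 0, z 75 mm). The edge is a rigid level rail, local x -80 to -50, along all 500 mm: the two end blocks and between them six black 60 mm modules in a row, centred at local y +-30, +-90, +-150 mm. Five are plain; one, in a new place each time, has the notch. Where is not told: find it by touch (or a close look).
- edge_left (a point): Point on top of the left-hand end block, on the middle line of the front edge (duct local x -65, y +215, z 75 mm): lay the fingertip here to start. The end block spans local y +180 to +250 mm. NOTCH: 50 mm long along y (58 at the top, rims bevelled 4 mm), centred in its module, the rail's full 30 mm from front to back, open to the front and above.
- edge_right (a point): The same point on top of the right-hand end block (duct local x -65, y -215, z 75 mm). THE CATCH fills the floor of the notch: a black ribbed rocking pad, 47 mm along y, local x -76 to -52 mm, its flat top 20 mm below the top of the rail (55 mm above the desk).
- release (a joint): The rocking catch, rad: 0 at rest, grows as its pad is pressed down, stop at 0.28. Its axis lies along y at duct local x -48, z 50 mm, so at local x -66 the pad goes down about 5 mm in all. It frees the lid at about 0.19, where its spring resists with some 4 N (5 N at the stop); let go, it comes back up.
- lid (a joint): The lid's hinge along its rear edge (duct local x +70 mm), rad: 0 shut. Freed by the catch, a damped spring swings it up by itself in 1 to 3 s to its stop at 1.35, standing almost upright, 190 mm above the desk. Shut, only the catch can free it. If it meets the hand as it rises it rests lightly against it until the hand withdraws upward or towards the robot.
- mic_mid (a point): Bystander: black desk microphone, base 125 by 85 mm, 195 mm tall, at the right. Point 50 mm above the middle of its foot.
- mouse_mid (a point): Bystander: black computer mouse, 112 by 60 by 36 mm, in front of the duct at the right. Point at its centre.
- handheld_mid (a point): Bystander: black handheld radio lying on its back, 105 by 56 by 34 mm with a 130 mm aerial, in front of the duct at the left. Point at the centre of its case.
- pen_mid (a point): Bystander: red pen, 140 mm long, 11 mm thick, lying in front of the duct. Point at its middle.
- mug_mid (a point): Bystander: white mug, 82 mm across, 95 mm tall, to the left of the duct. Point half-way up its axis.
- phone_mid (a point): Bystander: black cordless telephone standing in its cradle, 170 mm tall, to the right of the duct. Point 80 mm above the middle of its foot.
- notes_mid (a point): Bystander: block of coloured notes, 50 by 50 by 24 mm, lying loose on the rear half of the duct's right-hand end block. Point at its centre.

How it is judged (in metres and radians):
On the way, in this order (a step that is already met when the one before it is completed fails the run):
1. with the lid still shut, a fingertip touches the top of the front edge at its left-hand end (contact force between the fingers and anything else above 0.3 N and y of the grasp point in the frame of duct between 0.17 and 0.27 m and x of the grasp point in the frame of duct between -0.105 and -0.035 m and z of the grasp point in the frame of duct between 0.07 and 0.14 m and value of joint each of lid, release below 0.05 rad), for 0.04 s.
2. the catch in the notch is pressed down by the fingers (value of joint release above 0.17 rad and contact force between the fingers and anything else above 0.5 N).
At the end, for the whole second after the job is handed in: The lid stands open (joint above 1.25 rad of 1.35), the catch is back up (below 0.05 rad), and every bystander is within 30 mm of where it began (value of joint lid above 1.25 rad and value of joint release below 0.05 rad and distance of each of mic_mid, mouse_mid, handheld_mid, pen_mid, mug_mid, phone_mid, notes_mid from where it was at the start of the episode below 0.03 m); the robot touches nothing.
It fails at once if a bystander is shifted by more than 30 mm, lifted or knocked over (distance of any of mic_mid, mouse_mid, handheld_mid, pen_mid, mug_mid, phone_mid, notes_mid from where it was at the start of the episode above 0.03 m).
It fails at once if the fingers press or knock on anything with more than 60 N (contact force between the fingers and anything else above 60 N).
It also fails if it takes over 72 s, if anything falls off the work surface, if the arm or the gripper's body presses on something with over 40 N, if the wrist force passes 120 N, or if a joint passes its speed limit or range.

## Working session

There is one attempt and no reset: what is moved stays moved. The work goes in short steps, Python scripts to look and compute and a tool call to move; the robot and the scene stay as the last step left them, time stands still between calls to the robot, and variables do not carry over. Pictures are saved under pics/ and viewed, at most 10 in all, crops included, and the job is handed in when it is done.

Besides the shell and the picture viewer there is one more tool, called after "Call:" as a command line: name --argument value ..., lists and objects as JSON in quotes. servo_tool: Moves the arm, as the interface text tells. Its arguments: {"type":"object","properties":{"plan":{"type":"array","items":{"type":"object","properties":{"xyz":{"type":"array","items":{"type":"number"}},"twist":{"type":"array","items":{"type":"number"}},"jaw":{"type":"number"}}}},"newtons":{"type":"number"}},"required":["plan"]}

```bash
mkdir -p pics; cat > h.py <<'E'
import numpy as np, cv2
from cell import env
def snap(cam,name):
    d=env.read_camera(cam); cv2.imwrite(f'pics/{name}.png',d['img'][:,:,::-1]); np.savez(f'pics/{name}.npz',K=d['camera_matrix'],R=d['R'],t=d['t']); return d
def ray(name,u,v,z):
    d=np.load(f'pics/{name}.npz'); r=d['R'].T@np.linalg.inv(d['K'])@[u,v,1]; c=-d['R'].T@d['t']; return c+r*(z-c[2])/r[2]
def proj(name,X):
    d=np.load(f'pics/{name}.npz'); p=d['K']@(d['R']@np.array(X)+d['t']); return p[:2]/p[2]
E
python3 - <<'E'
from h import *
for c in ['scene','side']: snap(c,c+'0')
for c in ['scene','side']:
    im=cv2.imread(f'pics/{c}0.png'); cv2.imwrite(f'pics/{c}0b.png',cv2.resize(im,(784,588)))
o=env.get_obs(); print(o['time_s'],o['tool_pos'],o['tool_rot'],o['grip_width'],o['force'])
E
```

```text
0.1 [ 0.20362739 -0.61709392  0.40377193] [-1.79902359e+02  7.06890166e-03  1.82683230e+01] 0.08686097651048429 [ 0.24789646 -0.38466898  0.16776973]
```

View pics/scene0b.png

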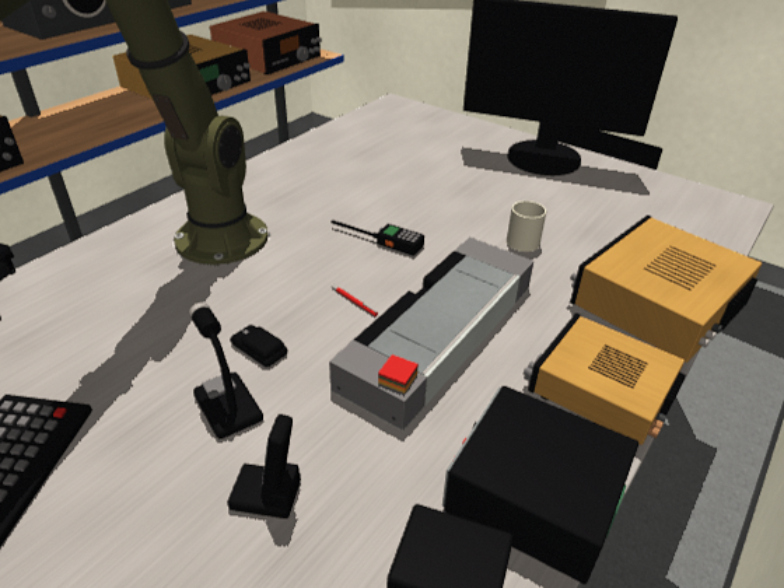

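View pics/side0b.png

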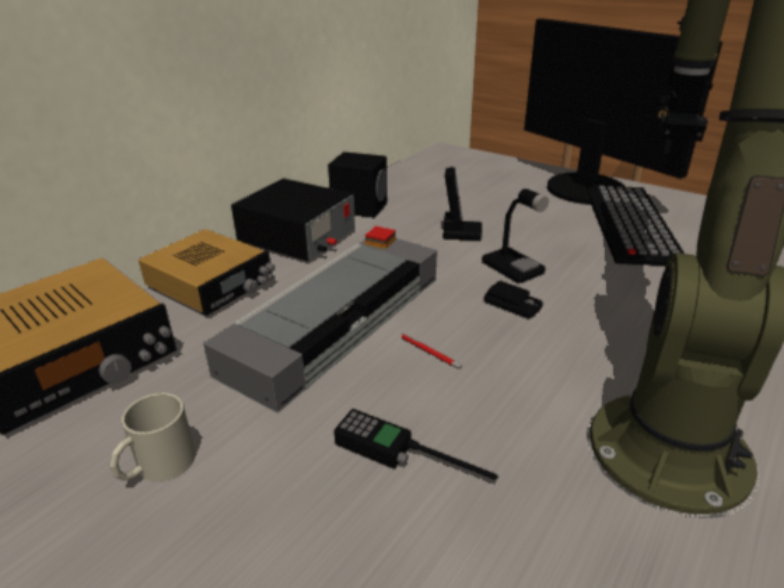

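Both views show the duct. The right block with the notes is at (395,375) in scene and the left block is at (260,360) in side. A possible notch shows at (415,292) in scene and (355,320) in side. I'll enlarge both for corner pixels.

```bash
python3 - <<'E'
from h import *
a=cv2.imread('pics/scene0.png')[165:310,230:390]; b=cv2.imread('pics/side0.png')[155:295,140:320]
cv2.imwrite('pics/c1.png',cv2.resize(a,None,fx=4,fy=4,interpolation=2)); cv2.imwrite('pics/c2.png',cv2.resize(b,None,fx=4,fy=4,interpolation=2))
E
```

```text
(no output)
```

View pics/c1.png

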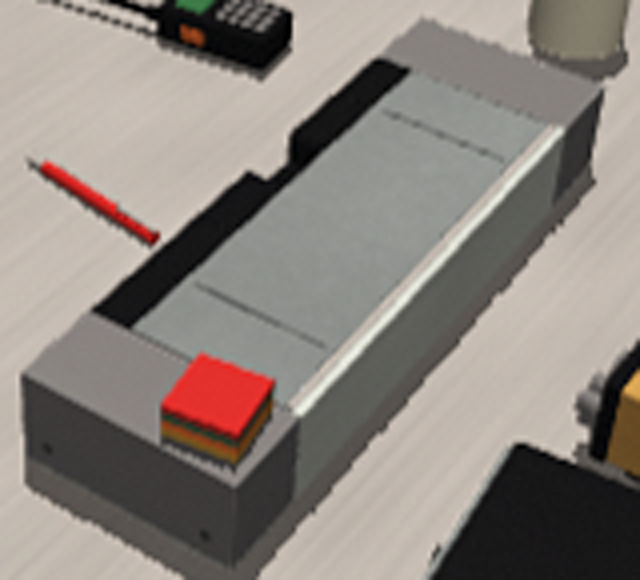

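View pics/c2.png

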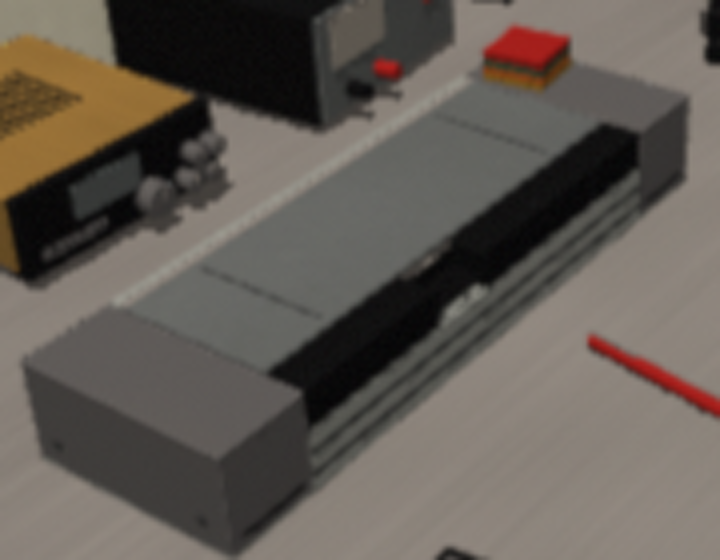

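Scene crop: top corners are front-left (425,18), front-right (22,375), rear-left (605,92) and rear-right (237,487). The notch is at about (250–295, 135–175). Side crop: front-left (218,460), rear-left (25,362), front-right (688,98), with the notch at about (400–455, 245–280).

```bash
cat >> h.py <<'E'
def s(u,v): return ('scene0',230+(u-1.5)/4,165+(v-1.5)/4)
def d(u,v): return ('side0',140+(u-1.5)/4,155+(v-1.5)/4)
def duct(p,L): c,sn=np.cos(p[2]),np.sin(p[2]); return np.array([p[0]+c*L[0]-sn*L[1],p[1]+sn*L[0]+c*L[1],L[2]])
E
python3 - <<'E'
from h import *
from scipy.optimize import least_squares
F=[(s(425,18),(-.08,.25)),(s(22,375),(-.08,-.25)),(s(605,92),(.08,.25)),(s(237,487),(.08,-.25)),(d(218,460),(-.08,.25)),(d(25,362),(.08,.25)),(d(688,98),(-.08,-.25))]
f=lambda p:np.concatenate([proj(o[0],duct(p,(*l,.075)))-o[1:] for o,l in F])
r=least_squares(f,[.55,0,0]); p=r.x; print(p,np.degrees(p[2]),r.fun.round(1)); np.save('p.npy',p)
def loc(o,z=.075):
    X=ray(*o,z); c,sn=np.cos(p[2]),np.sin(p[2]); q=X[:2]-p[:2]; return np.array([c*q[0]+sn*q[1],-sn*q[0]+c*q[1]]).round(4)
for o in [s(250,173),s(292,133),s(292,163),d(410,265),d(455,240),d(460,280),d(415,320)]: print(o,loc(o))
for l in [(-.065,.215),(-.065,0),(-.065,-.215)]: print(duct(p,(*l,.075)))
# bystanders rough (world)
for n,u,v,z in [('scene0',400,235,.03),('scene0',335,230,.03),('scene0',333,288,.005),('scene0',376,314,.005),('scene0',260,345,.03),('scene0',228,405,.0),('scene0',205,320,.19),('scene0',525,210,.095),('scene0',265,490,0)]: print(u,v,ray(n,u*5/7,v*5/7,z).round(3))
E
```

```text
[0.61485539 0.02944346 0.02655146] 1.5212868108839346 [-0.6 -0.5 -0.4 -0.6  0.8 -1.7  0.2  0.4  0.4 -0.5 -1.  -0.6  0.6 -1.2]
('scene0', 292.125, 207.875) [-0.0776 -0.0007]
('scene0', 302.625, 197.875) [-0.0793  0.0566]
('scene0', 302.625, 205.375) [-0.0601  0.0265]
('side0', 242.125, 220.875) [-0.0489  0.0462]
('side0', 253.375, 214.625) [-0.0551  0.0073]
('side0', 254.625, 224.625) [-0.0856  0.0423]
('side0', 243.375, 234.625) [-0.0887  0.0914]
[0.5441704  0.24264204 0.075     ]
[0.5498783  0.02771782 0.075     ]
[ 0.55558619 -0.1872064   0.075     ]
400 235 [0.362 0.241 0.03 ]
335 230 [0.226 0.162 0.03 ]
333 288 [0.35  0.008 0.005]
376 314 [ 0.478 -0.004  0.005]
260 345 [ 0.379 -0.236  0.03 ]
228 405 [ 0.421 -0.359  0.   ]
205 320 [ 0.407 -0.359  0.19 ]
525 210 [0.588 0.429 0.095]
265 490 [ 0.598 -0.443 -0.   ]
```

The fit gives the duct at (0.615, 0.029) with yaw 1.5°. The residuals are about 1 px, roughly 3 mm. The notch spans local y of about 0 to 58 mm, so it's in the +30 module. I'll confirm that by touch. First I'll compute the approach moves.

```bash
cat >> h.py <<'E'
from scipy.spatial.transform import Rotation as Ro
P=np.load('p.npy') if __import__('os').path.exists('p.npy') else None
def go(xyz,yaw=1.52):
    o=env.get_obs(); R=Ro.from_euler('xyz',o['tool_rot'],degrees=True)
    D=Ro.from_euler('xyz',[180,0,yaw],degrees=True)
    print('xyz cm',(100*R.inv().apply(np.array(xyz)-o['tool_pos'])).round(2),'twist',np.degrees((R.inv()*D).as_rotvec()).round(2))
def st():
    o=env.get_obs(); g=o['tool_pos']+Ro.from_euler('xyz',o['tool_rot'],degrees=True).apply([0,0,.182]); q=g-[P[0],P[1],0]; c,sn=np.cos(P[2]),np.sin(P[2])
    print('t',round(o['time_s'],2),'tip local',np.round([c*q[0]+sn*q[1],-sn*q[0]+c*q[1],g[2]],4),'F',o['force'].round(2),'rot',o['tool_rot'].round(2))
E
python3 - <<'E'
from h import *
go([.5,-.25,.44]); go([.2,-.617,.44],18.27)
E
```

```text
xyz cm [ 39.65 -25.58  -3.58] twist [-0.1   0.02 16.75]
xyz cm [-0.34 -0.13 -3.62] twist [-0.1   0.01 -0.  ]
```

Call:
servo_tool --plan '[{"xyz":[0,0,-3.6],"twist":[0,0,0],"jaw":1},{"xyz":[3,-2,-3.6],"twist":[0,0,3],"jaw":1},{"xyz":[7,-4.5,-3.6],"twist":[0,0,6],"jaw":1},{"xyz":[10.5,-6.8,-3.6],"twist":[0,0,9],"jaw":1},{"xyz":[14,-9,-3.6],"twist":[0,0,12],"jaw":1},{"xyz":[17.5,-11.3,-3.6],"twist":[0,0,15],"jaw":1},{"xyz":[21,-13.5,-3.6],"twist":[0,0,16.75],"jaw":1},{"xyz":[24.5,-15.8,-3.6],"twist":[0,0,16.75],"jaw":1},{"xyz":[28,-18,-3.6],"twist":[0,0,16.75],"jaw":1},{"xyz":[31,-20,-3.6],"twist":[0,0,16.75],"jaw":1}]' --newtons 20

```text
time_s: 0.93
tool_pos: [0.4362, -0.3282, 0.4405]
tool_rot: [180.0, 0.0, 1.5]
force: [1.0, -0.4, -0.6]
grip_width: 0.0281
grasp_force: 0.0
```

```bash
python3 - <<'E'
from h import *
st(); t=duct(P,(-.066,.215,0)); go([t[0],t[1],.44]); print(env.get_obs()['grip_width'])
E
```

```text
t 0.93 tip local [-0.1881 -0.3528  0.2585] F [ 1.04 -0.44 -0.58] rot [1.7999e+02 2.0000e-02 1.5200e+00]
xyz cm [ 1.220e+01 -5.678e+01  5.000e-02] twist [ 0.01  0.02 -0.  ]
0.028134173850031908
```

Call:
servo_tool --plan '[{"xyz":[1,-3,0],"jaw":1,"twist":[0,0,0]},{"xyz":[2,-7,0],"jaw":1,"twist":[0,0,0]},{"xyz":[3,-11,0],"jaw":1,"twist":[0,0,0]},{"xyz":[4,-15,0],"jaw":1,"twist":[0,0,0]},{"xyz":[5,-19,0],"jaw":1,"twist":[0,0,0]},{"xyz":[6,-23,0],"jaw":1,"twist":[0,0,0]},{"xyz":[7,-27,0],"jaw":1,"twist":[0,0,0]},{"xyz":[8,-31,0],"jaw":1,"twist":[0,0,0]},{"xyz":[9,-35,0],"jaw":1,"twist":[0,0,0]},{"xyz":[10,-38,0],"jaw":1,"twist":[0,0,0]}]'

```text
time_s: 1.77
tool_pos: [0.5248, 0.0563, 0.4408]
tool_rot: [-180.0, -0.0, 1.7]
force: [0.9, -0.3, -0.3]
grip_width: 0.0007
grasp_force: 0.0
```

Call:
servo_tool --plan '[{"xyz":[0.5,-4,0],"jaw":1,"twist":[0,0,0]},{"xyz":[1,-8,1],"jaw":1,"twist":[0,0,0]},{"xyz":[1.5,-12,3],"jaw":1,"twist":[0,0,0]},{"xyz":[2,-15,5],"jaw":1,"twist":[0,0,0]},{"xyz":[2,-17,8],"jaw":1,"twist":[0,0,0]},{"xyz":[2,-18,10.5],"jaw":1,"twist":[0,0,0]},{"xyz":[2,-18.5,13],"jaw":1,"twist":[0,0,0]},{"xyz":[2,-18.5,14.5],"jaw":1,"twist":[0,0,0]},{"xyz":[2,-18.5,14.5],"jaw":1,"twist":[0,0,0]}]'

```text
time_s: 2.52
tool_pos: [0.5388, 0.2374, 0.2913]
tool_rot: [179.9, 0.4, 1.6]
force: [-0.1, -0.7, -0.0]
grip_width: 0.0004
grasp_force: 0.0
```

```bash
python3 - <<'E'
from h import *
st(); t=duct(P,(-.066,.215,0)); go([t[0],t[1],.267]); snap('wrist','w1')
E
```

```text
t 2.52 tip local [-0.072   0.2095  0.1093] F [-0.1  -0.75 -0.01] rot [179.88   0.44   1.59]
xyz cm [ 0.47 -0.52  2.43] twist [0.12 0.44 0.07]
```

View pics/w1.png

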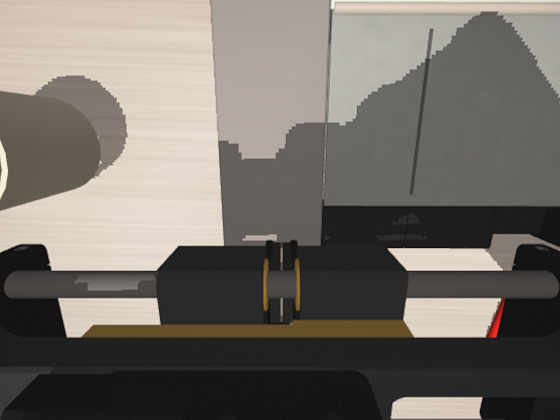

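The closed fingertips (column 282) are above the left end block (columns 220–325), and the notch starts near (490,240). I'll come down gently.

Call:
servo_tool --plan '[{"xyz":[0.3,-0.2,1],"jaw":1,"twist":[0,0,0]},{"xyz":[0.5,-0.5,2],"jaw":1,"twist":[0,0,0]},{"xyz":[0.5,-0.5,2.4],"jaw":1,"twist":[0,0,0]},{"xyz":[0.5,-0.5,2.6],"jaw":1,"twist":[0,0,0]},{"xyz":[0.5,-0.5,2.6],"jaw":1,"twist":[0,0,0]},{"xyz":[0.5,-0.5,2.6],"jaw":1,"twist":[0,0,0]}]'

```text
time_s: 3.07
tool_pos: [0.5454, 0.2429, 0.27]
tool_rot: [180.0, -0.0, 1.5]
force: [-0.9, -0.0, -0.1]
grip_width: 0.0004
grasp_force: 0.0
```

```bash
python3 - <<'E'
from h import *
st()
E
```

```text
t 3.07 tip local [-0.0637  0.2152  0.088 ] F [-0.87 -0.01 -0.14] rot [ 1.80e+02 -2.00e-02  1.51e+00]
```

Call:
servo_tool --plan '[{"xyz":[-0.1,0,0.5],"jaw":1,"twist":[0,0,0]},{"xyz":[-0.2,0,0.8],"jaw":1,"twist":[0,0,0]},{"xyz":[-0.2,0,1.0],"jaw":1,"twist":[0,0,0]},{"xyz":[-0.2,0,1.1],"jaw":1,"twist":[0,0,0]},{"xyz":[-0.2,0,1.2],"jaw":1,"twist":[0,0,0]},{"xyz":[-0.2,0,1.25],"jaw":1,"twist":[0,0,0]},{"xyz":[-0.2,0,1.3],"jaw":1,"twist":[0,0,0]},{"xyz":[-0.2,0,1.3],"jaw":1,"twist":[0,0,0]}]'

```text
time_s: 3.73
tool_pos: [0.5432, 0.2429, 0.2577]
tool_rot: [180.0, 0.0, 1.5]
force: [-2.0, -1.8, 6.5]
grip_width: 0.0006
grasp_force: 3.3
```

```bash
python3 - <<'E'
from h import *
st()
E
```

```text
t 3.73 tip local [-0.066   0.2152  0.0757] F [-1.96 -1.81  6.5 ] rot [1.7995e+02 1.0000e-02 1.5100e+00]
```

Contact made at 6.5 N on the left end block. I'll ease off slightly and slide to the right.

Call:
servo_tool --plan '[{"xyz":[0,0.3,-0.02],"jaw":1,"twist":[0,0,0]},{"xyz":[0,1,-0.02],"jaw":1,"twist":[0,0,0]},{"xyz":[0,1.8,-0.02],"jaw":1,"twist":[0,0,0]},{"xyz":[0,2.6,-0.02],"jaw":1,"twist":[0,0,0]},{"xyz":[0,3.4,-0.02],"jaw":1,"twist":[0,0,0]},{"xyz":[0,4.2,-0.02],"jaw":1,"twist":[0,0,0]},{"xyz":[0,5,-0.02],"jaw":1,"twist":[0,0,0]},{"xyz":[0,5.8,-0.02],"jaw":1,"twist":[0,0,0]},{"xyz":[0,6.6,-0.02],"jaw":1,"twist":[0,0,0]},{"xyz":[0,7,-0.02],"jaw":1,"twist":[0,0,0]}]'

```text
time_s: 4.57
tool_pos: [0.5457, 0.1718, 0.2577]
tool_rot: [-180.0, -0.1, 1.4]
force: [-1.5, 3.9, 5.4]
grip_width: 0.0003
grasp_force: 2.7
```

```bash
python3 - <<'E'
from h import *
st()
E
```

```text
t 4.57 tip local [-0.0651  0.1443  0.0757] F [-1.47  3.92  5.41] rot [-1.7995e+02 -1.0000e-01  1.4300e+00]
```

Call:
servo_tool --plan '[{"xyz":[0,0.7,0],"jaw":1,"twist":[0,0,0]},{"xyz":[0,1.4,0],"jaw":1,"twist":[0,0,0]},{"xyz":[0,2.1,0],"jaw":1,"twist":[0,0,0]},{"xyz":[0,2.8,0],"jaw":1,"twist":[0,0,0]},{"xyz":[0,3.5,0],"jaw":1,"twist":[0,0,0]},{"xyz":[0,4.2,0],"jaw":1,"twist":[0,0,0]},{"xyz":[0,4.9,0],"jaw":1,"twist":[0,0,0]},{"xyz":[0,5.6,0],"jaw":1,"twist":[0,0,0]},{"xyz":[0,6.2,0],"jaw":1,"twist":[0,0,0]},{"xyz":[0,6.4,0],"jaw":1,"twist":[0,0,0]}]'

```text
time_s: 5.4
tool_pos: [0.5473, 0.108, 0.2577]
tool_rot: [-180.0, -0.1, 1.4]
force: [0.7, 2.6, 6.2]
grip_width: 0.0003
grasp_force: 2.9
```

Call:
servo_tool --plan '[{"xyz":[0,0.6,0],"jaw":1,"twist":[0,0,0]},{"xyz":[0,1.2,0],"jaw":1,"twist":[0,0,0]},{"xyz":[0,1.8,0],"jaw":1,"twist":[0,0,0]},{"xyz":[0,2.4,0],"jaw":1,"twist":[0,0,0]},{"xyz":[0,3.0,0],"jaw":1,"twist":[0,0,0]},{"xyz":[0,3.6,0],"jaw":1,"twist":[0,0,0]},{"xyz":[0,4.2,0],"jaw":1,"twist":[0,0,0]},{"xyz":[0,4.6,0],"jaw":1,"twist":[0,0,0]},{"xyz":[0,4.8,0],"jaw":1,"twist":[0,0,0]},{"xyz":[0,4.8,0],"jaw":1,"twist":[0,0,0]}]'

```text
time_s: 6.23
tool_pos: [0.548, 0.0598, 0.2565]
tool_rot: [180.0, 0.0, 1.4]
force: [-0.0, -0.1, -0.9]
grip_width: 0.0002
grasp_force: 0.0
```

```bash
python3 - <<'E'
from h import *
st()
E
```

```text
t 6.23 tip local [-0.0662  0.0321  0.0745] F [-0.01 -0.11 -0.89] rot [1.7996e+02 4.0000e-02 1.4400e+00]
```

The support vanished at local y=32 mm, so the fingertip is over the notch and matches the image. Now I'll press the catch, which should be about 2 cm down.

Call:
servo_tool --plan '[{"xyz":[0,0.2,0.6],"jaw":1,"twist":[0,0,0]},{"xyz":[0,0.2,1.2],"jaw":1,"twist":[0,0,0]},{"xyz":[0,0.2,1.6],"jaw":1,"twist":[0,0,0]},{"xyz":[0,0.2,1.8],"jaw":1,"twist":[0,0,0]},{"xyz":[0,0.2,2.0],"jaw":1,"twist":[0,0,0]},{"xyz":[0,0.2,2.15],"jaw":1,"twist":[0,0,0]},{"xyz":[0,0.2,2.25],"jaw":1,"twist":[0,0,0]},{"xyz":[0,0.2,2.35],"jaw":1,"twist":[0,0,0]},{"xyz":[0,0.2,2.42],"jaw":1,"twist":[0,0,0]},{"xyz":[0,0.2,2.42],"jaw":1,"twist":[0,0,0]}]'

```text
time_s: 7.07
tool_pos: [0.5473, 0.0595, 0.2345]
tool_rot: [179.9, 0.2, 1.5]
force: [-10.2, -1.2, 17.5]
grip_width: 0.0004
grasp_force: 9.8
```

```bash
python3 - <<'E'
from h import *
st(); snap('side','s2')
im=cv2.imread('pics/s2.png')[120:330,120:400]; cv2.imwrite('pics/s2c.png',cv2.resize(im,None,fx=2.5,fy=2.5))
E
```

```text
t 7.07 tip local [-0.0673  0.0315  0.0525] F [-10.19  -1.18  17.54] rot [179.9    0.2    1.55]
```

View pics/s2c.png

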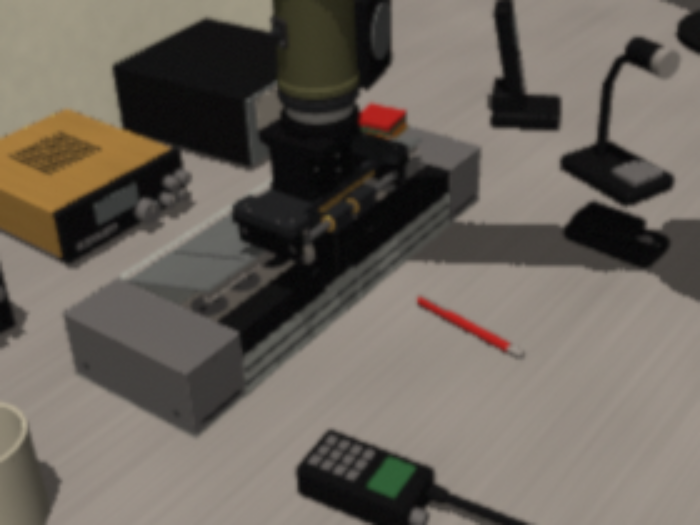

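The lid's front rim at (200–290, 260–300) in the crop has lifted and rests under the gripper body, and the pad is at its stop (17 N). I'll withdraw up and toward the robot.

Call:
servo_tool --plan '[{"xyz":[-0.2,0,-0.4],"jaw":1,"twist":[0,0,0]},{"xyz":[-0.5,0,-1],"jaw":1,"twist":[0,0,0]},{"xyz":[-1,0,-2],"jaw":1,"twist":[0,0,0]},{"xyz":[-2,0,-3.2],"jaw":1,"twist":[0,0,0]},{"xyz":[-3.2,0,-4.6],"jaw":1,"twist":[0,0,0]},{"xyz":[-4.5,0,-6.5],"jaw":1,"twist":[0,0,0]},{"xyz":[-6,0,-8.5],"jaw":1,"twist":[0,0,0]},{"xyz":[-7.5,0,-10.5],"jaw":1,"twist":[0,0,0]},{"xyz":[-9,0,-12.5],"jaw":1,"twist":[0,0,0]},{"xyz":[-9.5,0,-14],"jaw":1,"twist":[0,0,0]}]'

```text
time_s: 7.95
tool_pos: [0.4513, 0.0571, 0.3744]
tool_rot: [179.9, -0.0, 1.6]
force: [-0.3, -0.2, 0.4]
grip_width: 0.0004
grasp_force: 0.0
```

Call:
servo_tool --plan '[{"xyz":[0,0,-1],"jaw":1,"twist":[0,0,0]},{"xyz":[0,0,-2],"jaw":1,"twist":[0,0,0]},{"xyz":[0,0,-2],"jaw":1,"twist":[0,0,0]},{"xyz":[0,0,-2],"jaw":1,"twist":[0,0,0]},{"xyz":[0,0,-2],"jaw":1,"twist":[0,0,0]},{"xyz":[0,0,-2],"jaw":1,"twist":[0,0,0]},{"xyz":[0,0,-2],"jaw":1,"twist":[0,0,0]},{"xyz":[0,0,-2],"jaw":1,"twist":[0,0,0]},{"xyz":[0,0,-2],"jaw":1,"twist":[0,0,0]},{"xyz":[0,0,-2],"jaw":1,"twist":[0,0,0]}]'

```text
time_s: 8.78
tool_pos: [0.4532, 0.0565, 0.3925]
tool_rot: [-180.0, 0.0, 1.5]
force: [0.0, 0.8, 1.1]
grip_width: 0.0005
grasp_force: 0.0
```

Call:
servo_tool --plan '[{"xyz":[0,0,0],"jaw":1,"twist":[0,0,0]},{"xyz":[0,0,0],"jaw":1,"twist":[0,0,0]},{"xyz":[0,0,0],"jaw":1,"twist":[0,0,0]},{"xyz":[0,0,0],"jaw":1,"twist":[0,0,0]},{"xyz":[0,0,0],"jaw":1,"twist":[0,0,0]},{"xyz":[0,0,0],"jaw":1,"twist":[0,0,0]},{"xyz":[0,0,0],"jaw":1,"twist":[0,0,0]},{"xyz":[0,0,0],"jaw":1,"twist":[0,0,0]},{"xyz":[0,0,0],"jaw":1,"twist":[0,0,0]},{"xyz":[0,0,0],"jaw":1,"twist":[0,0,0]}]'

```text
time_s: 9.62
tool_pos: [0.4532, 0.0565, 0.3927]
tool_rot: [180.0, -0.0, 1.5]
force: [1.1, 0.2, -0.7]
grip_width: 0.0005
grasp_force: 0.0
```

Call:
servo_tool --plan '[{"xyz":[0,0,0],"jaw":0.8,"twist":[0,0,0]},{"xyz":[0,0,0],"jaw":0.8,"twist":[0,0,0]},{"xyz":[0,0,0],"jaw":0.8,"twist":[0,0,0]},{"xyz":[0,0,0],"jaw":0.8,"twist":[0,0,0]},{"xyz":[0,0,0],"jaw":0.8,"twist":[0,0,0]},{"xyz":[0,0,0],"jaw":0.8,"twist":[0,0,0]},{"xyz":[0,0,0],"jaw":0.8,"twist":[0,0,0]},{"xyz":[0,0,0],"jaw":0.8,"twist":[0,0,0]},{"xyz":[0,0,0],"jaw":0.8,"twist":[0,0,0]},{"xyz":[0,0,0],"jaw":0.8,"twist":[0,0,0]}]'

```text
time_s: 10.45
tool_pos: [0.4532, 0.0564, 0.3927]
tool_rot: [180.0, 0.0, 1.5]
force: [-0.3, -0.6, 0.6]
grip_width: 0.0175
grasp_force: 0.0
```

```bash
python3 - <<'E'
from h import *
st(); snap('scene','f1'); snap('side','f2')
im=np.hstack([cv2.imread('pics/f1.png')[90:400,130:530],cv2.imread('pics/f2.png')[70:380,60:460]]); cv2.imwrite('pics/f.png',im)
E
```

```text
t 10.45 tip local [-0.1609  0.0313  0.2107] F [-0.3  -0.59  0.63] rot [180.     0.     1.52]
```

View pics/f.png

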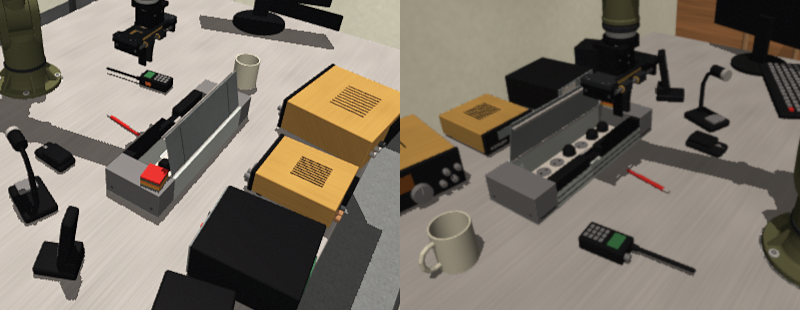

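The lid stands nearly upright in both views, its left top corner near (237,72) and right near (168,125) in the left panel. The bystanders look unmoved and the hand is clear. I'll check the lid angle before handing in.

Call:
servo_tool --plan '[{"xyz":[0,0,0],"jaw":0.8,"twist":[0,0,0]},{"xyz":[0,0,0],"jaw":0.8,"twist":[0,0,0]},{"xyz":[0,0,0],"jaw":0.8,"twist":[0,0,0]},{"xyz":[0,0,0],"jaw":0.8,"twist":[0,0,0]},{"xyz":[0,0,0],"jaw":0.8,"twist":[0,0,0]},{"xyz":[0,0,0],"jaw":0.8,"twist":[0,0,0]},{"xyz":[0,0,0],"jaw":0.8,"twist":[0,0,0]},{"xyz":[0,0,0],"jaw":0.8,"twist":[0,0,0]},{"xyz":[0,0,0],"jaw":0.8,"twist":[0,0,0]},{"xyz":[0,0,0],"jaw":0.8,"twist":[0,0,0]}]'

```text
time_s: 11.38
tool_pos: [0.4532, 0.0564, 0.3927]
tool_rot: [180.0, 0.0, 1.5]
force: [-0.2, 0.9, -0.7]
grip_width: 0.0176
grasp_force: 0.0
```

```bash
python3 - <<'E'
from h import *
d=snap('scene','f3'); a=cv2.imread('pics/f1.png').astype(int); b=cv2.imread('pics/f3.png').astype(int)
print('changed px',(abs(a-b).max(2)>25).sum())
for q in (1.0,1.25,1.35):
    for y in (.179,-.179): print(q,y,proj('f1',duct(P,(.07-.118*np.cos(q),y,.0745+.118*np.sin(q))))-[130,90])
E
```

```text
changed px 0
1.0 0.179 [222.96846323  70.0741374 ]
1.0 -0.179 [151.26850224 135.22846089]
1.25 0.179 [231.9741564   69.20467131]
1.25 -0.179 [160.95968734 135.4105996 ]
1.35 0.179 [235.80044126  69.52528311]
1.35 -0.179 [165.17999936 136.26007337]
```

The lid is static, and its left top corner matches the 1.35 rad projection, so I'm handing in.

```bash
python3 -c "
from cell import env
print(env.sign_off())"
```

```text
the job is handed in; nothing more can be done
None
```

The catch was found by touch in the +30 mm module and pressed, the lid stands fully open at about 1.35 rad with the hand clear and the bystanders showing no visible shift, and the job is handed in at about 11 s; no verdict was returned.

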